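# Put the listening shelf in order after a record evening

### The job

Tidy the hallway listening shelf: hang the headphones over the dark steel rail by their headband, so that they hang free with one ear cup on each side of the bar, and never tip them over. Pull the drawer of the low wooden unit well open, put every record accessory that is out (stylus gauge, speaker remote, record brush, record puck) into it, each flat on the drawer floor the right way up and none on another, and then push the drawer fully shut. Leave the bookends, the clear box and the cork coaster on the unit where they are.

Things in the scene. Friction and masses are not known exactly. Their poses are not given: they have to be found in the camera images.
- unit: fixed low drawer unit of dark wood, 210 deep (x) x 340 wide (y) x 95 mm high, with one drawer behind a lighter front; origin: centre of its underside; its front faces its own -x, roughly towards the robot
- unit_drawer0 (a joint): how far the drawer is pulled out along the unit's own -x, m: 0 shut, 0.141 fully open; it starts between 0 and 0.03 and slides with about 1 N
- unit_drawer0_handle (a point): middle of the drawer's horizontal steel bar handle (bar 11 mm thick, 120 mm long along y, its centre 35 mm in front of the drawer front and 38 mm below the unit's top, which is 57 mm above the shelf); axes as the unit's; it moves with the drawer
- drawer_floor (a point): centre of the drawer's inner floor, 22 mm above the shelf, moving with the drawer; axes as the unit's. Inside: x -82 to 82, y -149 to 149 mm; side walls rise 51, front 60 mm above the floor. Fully open, x -82 to 53 mm lies open from above; the rest is under the unit's top (underside 61, upper side 73 mm above this floor)
- rail: fixed dark steel headphone rail: a horizontal bar 12 mm thick along its own y between two posts 180 mm apart on round feet of 70 mm diameter; origin on the shelf under the middle of the bar
- rail_mid (a point): middle of the rail's bar, on its axis, 155 mm above the shelf; y along the bar
- headphones: black headphones standing on two ear cups, 220 g; arch in its own x-z plane; 150 wide (x), 62 deep (y), 163 mm high. Cups: 75 mm high, 90 mm free between them. On top of the arch a grey cushion 58 (x) x 28 (y) mm, z 139 to 163 mm: grip it across y from above with the fingertips above z = 140 mm, clear of the bar. Origin: between the cups, on the shelf
- crown (a point): underside of the headband cushion, 139 mm above the headphones' origin, the place that rests on the bar (small pads 34 mm apart in x, 8 mm deep, stand on either side of it); axes as the headphones'. Hung, it lies about 6 mm above rail_mid
- gauge: black plastic stylus gauge, 100 (x) x 34 (y) mm, base 9 mm high, with a block 40 mm long and 34 mm wide in the middle up to 26 mm, steel beam on top up to 30 mm; grip the block across y; origin: centre of its underside, z up. May be absent
- remote: light wooden speaker remote with a round black rubber button, 105 (x) x 36 (y) x 24 mm high; origin: centre of its underside, z up. May be absent
- brush: record brush with an aluminium back and black pad underneath, 104 (x) x 34 (y) x 33 mm high (the pad below z = 10 mm is 26 mm wide); origin: centre of its underside, z up. May be absent
- puck: round record weight: dark steel disc of 60 mm diameter, 18 mm high, with a brass grip of 36 mm diameter on top up to 42 mm; grip it by the brass; origin: centre of its underside, z up. May be absent
- bookend_a: loose L-shaped steel bookend, foot 100 x 90 mm, 123 mm high, bystander; origin: centre of its foot
- bookend_b: second steel bookend like bookend_a, bystander
- clampbox: empty clear acrylic record clamp box with shut flip-top lid, 104 x 104 x 58 mm, bystander; origin: centre of its underside
- coaster: round cork coaster, 96 mm diameter, 8 mm high, lying on top of the drawer unit, bystander; origin: centre of its underside
Mind the look-alikes: they are no part of the job. There is more than one size of the remote; the job needs the middle-sized.

How it is judged (in metres and radians):
On the way, in this order (a step that is already met when the one before it is completed fails the run):
1. the drawer is pulled open (value of joint unit_drawer0 above 0.1 m), for 0.2 s.
2. every accessory lies flat on the drawer floor (x of gauge in the frame of drawer_floor between -0.08 and 0.08 m and y of gauge in the frame of drawer_floor between -0.146 and 0.146 m and z of gauge in the frame of drawer_floor between -0.01 and 0.012 m and angle between each of gauge, remote, brush, puck's own z axis and vertical below 0.2 rad and x of remote in the frame of drawer_floor between -0.08 and 0.08 m and y of remote in the frame of drawer_floor between -0.146 and 0.146 m and z of remote in the frame of drawer_floor between -0.01 and 0.012 m and x of brush in the frame of drawer_floor between -0.08 and 0.08 m and y of brush in the frame of drawer_floor between -0.146 and 0.146 m and z of brush in the frame of drawer_floor between -0.01 and 0.012 m and x of puck in the frame of drawer_floor between -0.08 and 0.08 m and y of puck in the frame of drawer_floor between -0.146 and 0.146 m and z of puck in the frame of drawer_floor between -0.01 and 0.012 m), for 0.2 s.
3. the drawer is pushed shut (value of joint unit_drawer0 below 0.008 m), for 0.2 s.
At the end, for the whole second after the job is handed in: Drawer out under 8 mm; accessories inside it, flat (origin within 12 mm of the floor, tilt under 0.2 rad); headphones at rest over the bar: crown within 30 mm across, 65 mm along, -5 to 22 mm above the bar's middle, tilt under 0.3 rad, square within 0.4 rad (all of step 2 and x of crown in the frame of rail_mid between -0.03 and 0.03 m and y of crown in the frame of rail_mid between -0.065 and 0.065 m and z of crown in the frame of rail_mid between -0.005 and 0.022 m and angle between headphones's own z axis and vertical below 0.3 rad and angle between the y axis of headphones and the y axis of rail, either way round below 0.4 rad and linear speed of headphones below 0.05 m/s and value of joint unit_drawer0 below 0.008 m); the robot touches nothing.
It fails at once if the headphones are tipped over (angle between headphones's own z axis and vertical above 0.9 rad).
It fails at once if the bookend_a is pushed away (distance of bookend_a from where it was at the start of the episode above 0.05 m).
It fails at once if the bookend_b is pushed away (distance of bookend_b from where it was at the start of the episode above 0.05 m).
It fails at once if the clampbox is pushed away (distance of clampbox from where it was at the start of the episode above 0.05 m).
It fails at once if the coaster is pushed away (distance of coaster from where it was at the start of the episode above 0.05 m).
Of gauge, remote, brush, puck only 3 to 4 are there at a start; the rules pass over those that are not, and their reading is None.
At some moment in a run one of gauge, remote, brush, puck may be knocked a few centimetres aside while the robot is not near it.
It also fails if it takes over 210 s, if anything falls off the work surface, if the arm or the gripper's body presses on something with over 40 N, if the wrist force passes 120 N, or if a joint passes its speed limit or range.

### The arm

A 6-joint arm with a two-finger parallel gripper is mounted at the origin on the work surface. World frame = base frame: x ahead of the robot, y to its left, z up, the work surface at z = 0. Lengths are in mm, angles in rad, forces in N, time in s.
With the tool pointing down it reaches from about 400 to 925 mm from the base axis. Payload 12.5 kg.
Tool frame: the origin (TCP) lies between the finger pads; the fingertips stand env.tip_extent ahead of it and the grasp point (between the pads) lies 11 mm behind it (env.tip_extent is the distance from the TCP to the fingertips, in mm); z points along the fingers, y is the line along which they close (so a half turn about z gives the same grasp; the last joint's range is limited). The gripper opens to 95 mm and grips with 3 to 60 N. Pads are 20 mm wide; open, the fingers measure 119 mm over their backs; the gripper's body (75 mm by 180 mm) begins 59 mm behind the grasp point.
Start: joints at [-1.254, 0.491, 1.559, -0, 1.092, -0.106], TCP at [256.471, -569.972, 222.661] pointing down, gripper open.
Joint ranges: [-3.1, 3.1], [-0.84, 2.19], [0.05, 2.79], [-1.13, 4.28], [0.06, 2.93], [-2.69, 2.69]. Speed limits (rad/s): [2.22, 2.22, 2.79, 3.14, 3.14, 3.14].

### API

Orientations are given as [roll, pitch, yaw] about the fixed x, y, z axes, in that order (R = Rz(yaw) Ry(pitch) Rx(roll)).
In Python, from cell import env gives the robot as it stands.
- The arm moves only by the tool carry_out, never from a script. Its argument "motion" is a list of rows, each a list of 5 numbers: the shift along the tool's x, y, z in mm, then the turn about the tool's z in degrees, then the closure, from 0 (fully open) to 1 (shut). A call has 1 to 12 rows; each row shifts and turns the commanded pose from where the row before left it, along the tool's axes as they then stand; what a row does not reach is not made up. A row lasts 1/10 s, in which the tool goes at most 50 mm and 8.59 degrees, less where a joint would pass 70% of its speed; a pose out of reach is approached as far as the arm can. A call with a gripper value outside its range is refused whole. The fingers move at their own pace and stop on an object; the grip force is fixed at half the most. Time passes only in rows, so rows that do not move let the fingers close. It gives the time, the measured TCP pose, the force, the opening and the grip force at its end, in the units of the state.
- env.state(): the state, without advancing time (a new reading comes with each control period).
- env.read_camera(name): name is "scene" or "top" or "wrist"; returns a dict with "color" (420x560x3 uint8, red, green, blue), "K" (3x3 intrinsics, pixels), "R" (3x3) and "t" (3): a world point X has camera coordinates R X + t; the wrist camera has in their place "hand_eye" (4x4, takes a point from camera to tool coordinates, whose origin is the TCP and whose axes are the flange's). Camera axes: x right, y down, z forward; pixel columns grow to the right and rows downward; lengths in mm; the calibration is good to about 2 mm. A picture is of the moment at which its call begins: read the wrist's pose just before it. There is no depth.
- env.job_done(): hands the job in; it is judged then, once.
The state is a dict: "t": time; "joints": joint angles; "qvel": joint speeds; "tau": joint torques, N m; "eef_pos": TCP position; "tcp_rot": TCP orientation; "ft_force": force on the tool from outside, world axes, zero at the start; "moment": the same for the moment, N m; "opening": opening from 0.0 (shut) to 1.0 (fully open); "grip_force": force on a finger pad.
Only numpy, scipy, OpenCV 4.12 (cv2) and the standard library are available. Lean on these libraries where they do the work, as an engineer would, in place of code of your own. Each camera call takes 0.05 s, during which the arm holds its last target. There are 200 camera calls.

## Working session

There is one attempt and no reset: what is moved stays moved. The work goes in short steps, Python scripts to look and compute and a tool call to move; the robot and the scene stay as the last step left them, time stands still between calls to the robot, and variables do not carry over. Pictures are saved under pics/ and viewed, at most 20 in all, crops included, and the job is handed in when it is done.

Besides the shell and the picture viewer there is one more tool, called after "Emit:" in YAML: its name, and indented under it one key for each argument. carry_out: Moves the arm, as the interface text tells. Its arguments: {"type":"object","properties":{"motion":{"type":"array"}},"required":["motion"]}

```bash
ls; mkdir -p pics
python3 - <<'E'
from cell import env
import cv2
s=env.state();print(s,env.tip_extent)
for n in("scene","top"):
    c=env.read_camera(n);cv2.imwrite(f"pics/{n}0.png",cv2.resize(c["color"][:,:,::-1],(800,600),interpolation=cv2.INTER_CUBIC));print(n,c["K"],c["R"],c["t"])
c=env.read_camera("wrist");print(c["K"],c["hand_eye"])
E
```

```text
pics
{'t': 0.0, 'joints': array([-1.25360740e+00,  4.91554869e-01,  1.55948218e+00, -8.94900353e-07,
        1.09167601e+00, -1.05605432e-01]), 'qvel': array([ 4.26441063e-04,  4.95592340e-04, -1.66511063e-04, -8.72866405e-05,
       -3.74579173e-04,  5.77504746e-04]), 'tau': array([-8.35401261e-04, -6.12645006e+01, -2.58181000e+01,  6.91881753e-02,
        4.81610256e-02, -1.55003790e-04]), 'eef_pos': array([ 256.38455888, -569.7242712 ,  222.05338337]), 'tcp_rot': array([-3.14047841e+00, -1.17311225e-04,  4.22794709e-01]), 'ft_force': array([ 0.8996839 ,  0.36056887, -0.61863519]), 'moment': array([-0.02029747, -0.06362566, -0.04277404]), 'grip_force': 0.0, 'opening': 1.0003129533944664} 8.0
scene [[379.30790542   0.         280.57749717]
 [  0.         379.30790542 209.34841697]
 [  0.           0.           1.        ]] [[-0.76716126  0.64142025  0.00660855]
 [ 0.39056191  0.47524888 -0.78841607]
 [-0.50884673 -0.60226122 -0.61510684]] [ 394.84114178 -114.2732071  1543.20363616]
top [[421.2821897    0.         285.93170278]
 [  0.         421.2821897  205.97186379]
 [  0.           0.           1.        ]] [[-0.01136398 -0.9996929   0.02202173]
 [-0.99810696  0.01000922 -0.06068209]
 [ 0.06044303 -0.02266963 -0.99791419]] [  -5.53775312  552.01872117 1155.5688209 ]
[[329.70703555   0.         283.84316217]
 [  0.         329.70703555 210.87135379]
 [  0.           0.           1.        ]] [[ 7.67511448e-04 -9.64668602e-01 -2.63465177e-01  7.47013849e+01]
 [ 9.99999529e-01  8.96718389e-04 -3.70162725e-04 -4.90850975e-01]
 [ 5.93338427e-04 -2.63464769e-01  9.64668836e-01 -1.61921290e+02]
 [ 0.00000000e+00  0.00000000e+00  0.00000000e+00  1.00000000e+00]]
```

View pics/scene0.png

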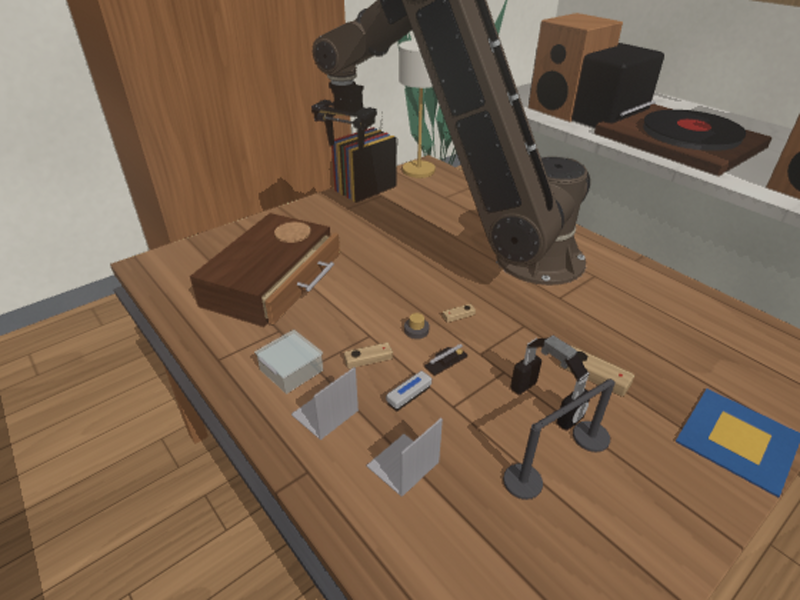

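View pics/top0.png

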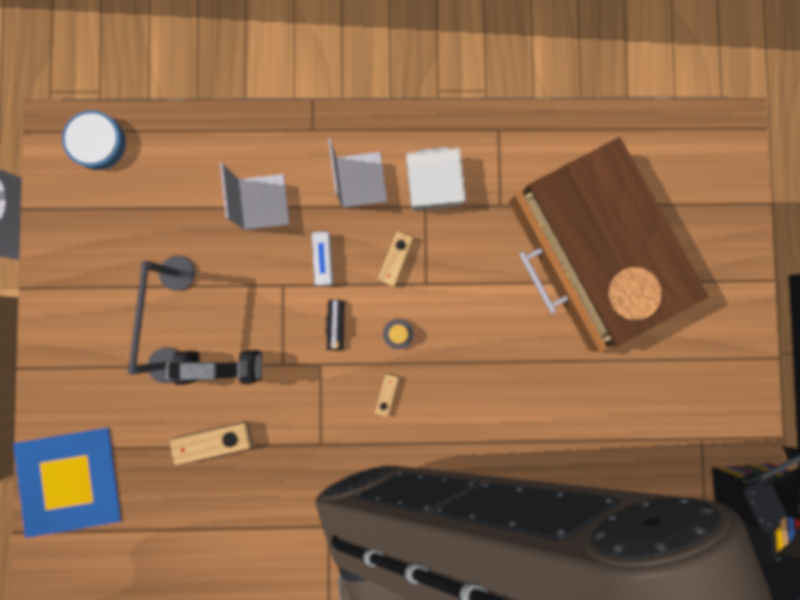

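The scene view and the top view (800 px wide) both show all four accessories. In the top view:
- Gauge at (337,325), brush at (321,258) and puck at (398,333).
- The middle remote is at (396,258). The large one at (210,443) and the small one at (388,395) are decoys.
- Headphones are around (210,368), the rail bar runs (147,265) to (133,372), and the drawer handle is near (540,280).

```bash
cat > h.py <<'E'
from cell import env
import cv2, numpy as np
from scipy.spatial.transform import Rotation as Ro
def cam(n):
    s=env.state(); c=env.read_camera(n); im=c["color"]
    if n=="wrist":
        T=np.eye(4);T[:3,:3]=Ro.from_euler('xyz',s["tcp_rot"]).as_matrix();T[:3,3]=s["eef_pos"]
        T=T@c["hand_eye"]; Rwc,o=T[:3,:3],T[:3,3]
    else: Rwc=c["R"].T; o=-Rwc@c["t"]
    return im,c["K"],Rwc,o
def ray(C,p,z):
    _,K,R,o=C; d=R@np.linalg.inv(K)@np.array([p[0],p[1],1.]); return (o+d*(z-o[2])/d[2])[:2]
def proj(C,X):
    _,K,R,o=C; q=K@(R.T@(np.asarray(X,float)-o)); return q[:2]/q[2]
def rect(C,mask,z,win,box=True):
    "largest blob in window (x0,y0,x1,y1) -> world centre, lengths, yaw of long axis"
    x0,y0,x1,y1=win; m=np.zeros_like(mask); m[y0:y1,x0:x1]=mask[y0:y1,x0:x1]
    cs,_=cv2.findContours(m,cv2.RETR_EXTERNAL,cv2.CHAIN_APPROX_NONE)
    c=max(cs,key=cv2.contourArea)[:,0].astype(float)
    P=np.array([ray(C,p,z) for p in c]).astype(np.float32)
    (cx,cy),(w,h),a=cv2.minAreaRect(P)
    if w<h: w,h,a=h,w,a+90
    return np.round([cx,cy,w,h,(a+90)%180-90],1), P
E
python3 - <<'E'
from h import *
C=cam("top"); im=C[0]; hsv=cv2.cvtColor(im,cv2.COLOR_RGB2HSV); np.save("/tmp/top.npy",im)
H,S,V=[hsv[...,i].astype(int) for i in range(3)]
W=lambda *a:[int(v/1.4286) for v in a]
for n,p in dict(remote=(392,270),table=(430,300),gauge=(333,340),brush=(316,275),puck=(388,345),brass=(398,333),unit=(620,200),front=(525,220),cush=(195,370),rail=(139,320)).items():
    u=W(*p); print(n,hsv[u[1],u[0]])
B=lambda m:(m*255).astype(np.uint8)
print("remote",rect(C,B((V>190)&(S<140)),24,W(370,225,422,295))[0])
print("small",rect(C,B((V>190)&(S<140)),18,W(365,365,410,425))[0])
print("large",rect(C,B((V>190)&(S<140)),24,W(160,415,260,470))[0])
print("brush",rect(C,B((S<90)&(V>120)|(H>95)&(H<130)),33,W(305,225,340,292))[0])
print("gauge",rect(C,B((V<75)),9,W(320,295,352,355))[0])
print("brass",rect(C,B((V>120)&(H>15)&(S>110)),42,W(385,318,413,346))[0])
print("unit",rect(C,B((V<115)&(S>80)),95,W(500,130,720,360))[0])
print("rail",rect(C,B(V<80),155,W(120,255,155,375))[0])
print("cush",rect(C,B((S<60)&(V>85)),163,W(175,350,235,385))[0])
cv2.imwrite("pics/zoomA.png",cv2.resize(im[140:320,60:300,::-1],(800,600),interpolation=cv2.INTER_CUBIC))
cv2.imwrite("pics/zoomB.png",cv2.resize(im[80:260,340:520,::-1],(600,600),interpolation=cv2.INTER_CUBIC))
E
```

```text
remote [ 18 111 223]
table [ 13 138 198]
gauge [141  10 185]
brush [165   5 213]
puck [ 11  96 146]
brass [ 21 161 227]
unit [ 11 147 106]
front [ 13 153 112]
cush [108   9 138]
rail [158  13  77]
remote [622.8  15.7 101.7  36.  -23.2]
small [357.5  36.1  78.6  26.  -15.9]
large [271.9 371.  141.8  45.5 -77.7]
brush [622.5 155.3 108.6  39.7   3.6]
gauge [ 4.951e+02  1.212e+02  8.910e+01  8.400e+00 -3.000e-01]
brass [475.8  10.1  34.5  34.5  44.4]
unit [ 644.2 -401.7  337.8  235.2   27.2]
rail [444.  441.7  52.9  33.9  -0.7]
cush [418.1 349.4  55.2  26.2  89.3]
```

View pics/zoomA.png

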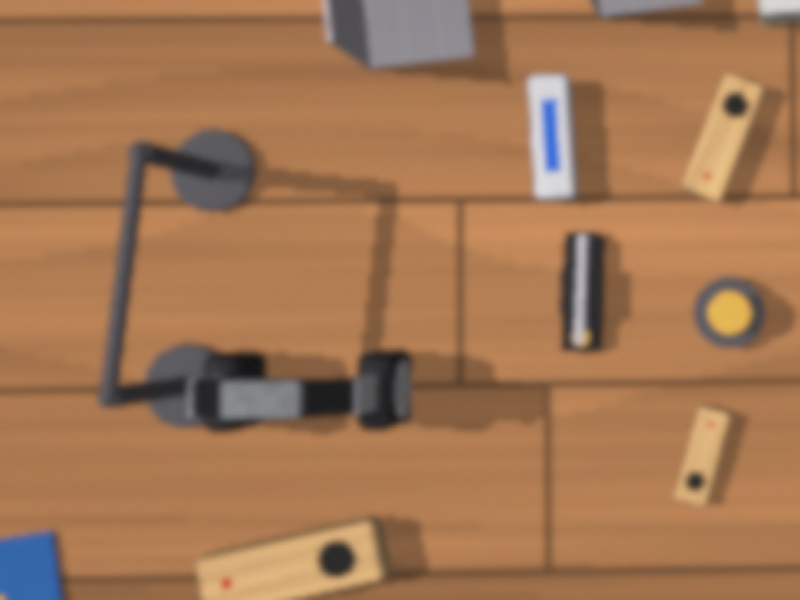

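View pics/zoomB.png

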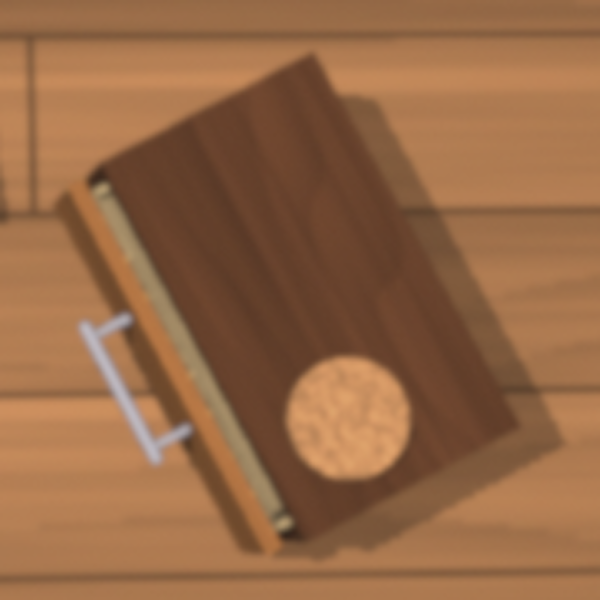

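Zooms:
- A (×3.33, offset 60,140): bar ends (138,150) and (110,395), rail feet (213,172) and (187,385), cushion (262,399), gauge (583,291), brush (550,137).
- B (offset 340,80): handle bar (86,325) to (156,462), unit top corners (313,53), (519,427), (305,540).

Run:
```python
from h import *
C=cam("top");S=cam("scene")
A=lambda x,y:(60+x/3.3333,140+y/3.3333)
B=lambda x,y:(340+x/3.3333,80+y/3.3333)
def L(n,a,b,z):
    a,b=ray(C,a,z),ray(C,b,z);d=b-a;print(n,a.round(),b.round(),"mid",((a+b)/2).round(1),"len",np.hypot(*d).round(1),"ang",np.degrees(np.arctan2(d[1],d[0])).round(1))
L("bar",A(138,150),A(110,395),155)
L("feet",A(213,172),A(187,385),0)
L("handle",B(86,325),B(156,462),57)
L("unit back",B(313,53),B(519,427),95)
L("unit right",B(519,427),B(305,540),95)
L("unit left",B(313,53),B(100,165),95)
L("front",B(75,190),B(278,550),92)
L("gauge",A(587,234),A(581,350),9)
L("beam",A(583,237),A(583,345),28)
L("brush",A(547,74),A(554,199),33)
L("brushw",A(530,140),A(572,134),33)
L("cush",A(221,399),A(303,399),163)
L("bookendA",A(475,55),A(370,68),0); L("bookendtop",A(327,0),A(368,65),0)
# headphone cups in scene: 
im=S[0]; cv2.imwrite("pics/zs.png",cv2.resize(im[220:350,340:470,::-1],(600,600),interpolation=cv2.INTER_CUBIC))
```

```text
bar [599. 441.] [421. 459.] mid [510.3 449.8] len 178.8 ang 174.4
feet [598. 442.] [420. 462.] mid [508.9 452. ] len 179.1 ang 173.8
handle [ 625. -228.] [ 513. -282.] mid [ 568.6 -255. ] len 124.4 ang -154.1
unit back [ 837. -407.] [ 536. -560.] mid [ 686.3 -483.5] len 337.5 ang -152.9
unit right [ 536. -560.] [ 449. -388.] mid [ 492.7 -474. ] len 193.2 ang 116.6
unit left [ 837. -407.] [ 747. -234.] mid [ 791.8 -320.2] len 194.7 ang 117.4
front [ 728. -214.] [ 442. -367.] mid [ 584.8 -290.6] len 324.4 ang -151.8
gauge [542. 128.] [445. 133.] mid [493.6 130.4] len 96.9 ang 176.8
beam [539. 129.] [450. 130.] mid [494.2 129.4] len 88.7 ang 179.8
brush [673. 158.] [570. 152.] mid [621.6 155.1] len 103.7 ang -177.0
brushw [619. 172.] [623. 137.] mid [621.  154.6] len 34.8 ang -82.3
cush [418. 376.] [417. 317.] mid [417.5 346.7] len 58.6 ang -90.7
bookendA [696. 223.] [685. 311.] mid [690.4 267.1] len 89.2 ang 96.7
bookendtop [744. 348.] [688. 313.] mid [715.7 330.5] len 65.9 ang -148.0
```

View pics/zs.png

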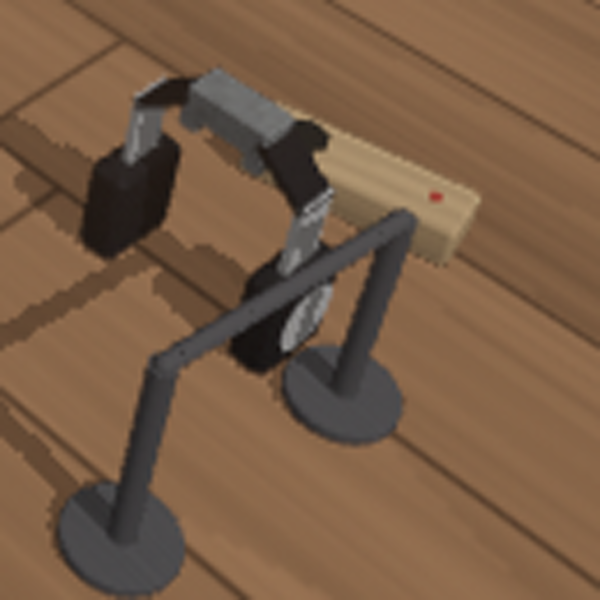

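Zoom zs shows the headphones standing clear of the rail, the cushion on top at about (245,110), and the bar from (160,365) to (405,220). I'll start with the drawer and go above the handle.

```bash
cat >> h.py <<'E'
def go(x,y,z,yaw=None):
    "print tool-frame shift (mm) and turn (deg) to a world target, tool down"
    s=env.state(); R=Ro.from_euler('xyz',s["tcp_rot"]); p=s["eef_pos"]
    d=R.inv().apply(np.array([x,y,z])-p); cy=np.degrees(s["tcp_rot"][2])
    t=None if yaw is None else round(-((yaw-cy+180)%360-180),1)
    print("pos",p.round(1),"yaw",round(cy,1),"shift",d.round(1),"turn",t,"len",np.linalg.norm(d).round(),"t",round(s["t"],1))
E
echo ok
```

```text
ok
```

Emit:
carry_out:
  motion:
    - [41,-16,4,0,0.6]
    - [41,-16,4,0,0.6]
    - [41,-16,4,0,0.6]
    - [41,-16,4,0,0.6]
    - [41,-16,4,0,0.6]
    - [41,-16,4,0,0.6]
    - [41,-16,4,0,0.6]
    - [41,-16,4,0,0.6]
    - [41,-16,4,0,0.6]
    - [41,-16,4,0,0.6]
    - [0,0,0,-2.8,0.6]
    - [0,0,0,0,0.6]

```text
t: 1.5
eef_pos: [565.3, -254.7, 182.3]
tcp_rot: [-3.141, 0.0, 0.475]
ft_force: [0.1, 0.7, 0.8]
opening: 0.401
grip_force: 0.0
```

Run:
```python
from h import *
go(568.6,-255,150,27)
C=cam("wrist");im=C[0];print(proj(C,[568.6,-255,57]),proj(C,[625,-228,57]),proj(C,[513,-282,57]))
cv2.imwrite("pics/w1.png",im[:,:,::-1])
```

```text
pos [ 565.3 -254.7  182.3] yaw 27.2 shift [ 2.9  1.8 32.3] turn 0.2 len 32.0 t 1.5
[286.50663408 203.786855  ] [288.7955884  132.24444127] [284.84623861 267.08791733]
```

View pics/w1.png

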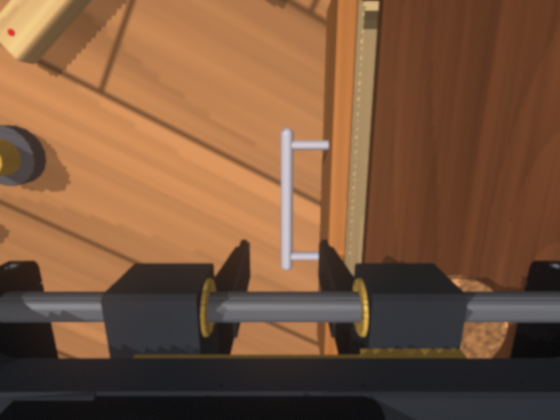

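The wrist view shows the handle bar from (287,130) to (287,268), matching my prediction, so I'll descend, grip and pull.

Emit:
carry_out:
  motion:
    - [3,2,30,0,0.68]
    - [0,0,35,0,0.68]
    - [0,0,35,0,0.68]
    - [0,0,20,0,0.68]
    - [0,0,13,0,0.68]
    - [0,0,0,0,0.68]
    - [0,0,0,0,1]
    - [0,0,0,0,1]
    - [0,0,0,0,1]
    - [0,0,0,0,1]

```text
t: 2.55
eef_pos: [568.7, -256.5, 50.7]
tcp_rot: [3.14, -0.001, 0.472]
ft_force: [-1.7, -0.4, 6.6]
opening: 0.102
grip_force: 30.0
```

Emit:
carry_out:
  motion:
    - [0,-10,0,0,1]
    - [0,-15,0,0,1]
    - [0,-15,0,0,1]
    - [0,-15,0,0,1]
    - [0,-15,0,0,1]
    - [0,-15,0,0,1]
    - [0,-15,0,0,1]
    - [0,-10,0,0,1]
    - [0,-4,0,0,1]
    - [0,0,0,0,1]
    - [0,0,0,0,1]

```text
t: 3.65
eef_pos: [516.3, -154.4, 50.7]
tcp_rot: [3.141, -0.0, 0.472]
ft_force: [-4.8, -0.9, 11.5]
opening: 0.107
grip_force: 30.0
```

Emit:
carry_out:
  motion:
    - [0,-3,0,0,1]
    - [0,-3,0,0,1]
    - [0,0,0,0,1]

```text
t: 3.95
eef_pos: [513.6, -149.1, 50.7]
tcp_rot: [3.141, -0.0, 0.472]
ft_force: [-4.4, -0.4, 11.6]
opening: 0.104
grip_force: 30.0
```

Emit:
carry_out:
  motion:
    - [0,-3,-1,0,1]
    - [0,-3,0,0,1]
    - [0,0,0,0,1]

```text
t: 4.25
eef_pos: [510.6, -143.5, 50.7]
tcp_rot: [-3.141, 0.0, 0.472]
ft_force: [-2.7, -1.2, 2.3]
opening: 0.106
grip_force: 30.0
```

Emit:
carry_out:
  motion:
    - [0,-3,0,0,1]
    - [0,-2,0,0,1]
    - [0,0,0,0,1]

```text
t: 4.55
eef_pos: [509.9, -141.8, 50.8]
tcp_rot: [3.137, -0.001, 0.472]
ft_force: [-2.0, -20.5, -4.6]
opening: 0.108
grip_force: 30.0
```

The drawer is at its end stop, fully open. Next I'll release and rise, then re-measure the objects with the arm out of the way.

Emit:
carry_out:
  motion:
    - [0,3,0,0,1]
    - [0,0,0,0,0.68]
    - [0,0,0,0,0.68]
    - [0,0,-10,0,0.68]
    - [0,0,-30,0,0.5]
    - [0,0,-40,0,0]
    - [0,0,-50,0,0]
    - [0,0,-50,5,0]

```text
t: 5.35
eef_pos: [509.6, -141.7, 233.1]
tcp_rot: [-3.141, 0.0, 0.384]
ft_force: [0.9, -0.1, 0.1]
opening: 0.599
grip_force: 0.0
```

```bash
cat >> h.py <<'E'
def items():
    C=cam("top"); im=C[0]; hsv=cv2.cvtColor(im,cv2.COLOR_RGB2HSV); H,S,V=[hsv[...,i].astype(int) for i in range(3)]
    B=lambda m:(m*255).astype(np.uint8)
    def blobs(n,m,z,L,W):
        cs,_=cv2.findContours(B(m),cv2.RETR_EXTERNAL,cv2.CHAIN_APPROX_NONE)
        for c in cs:
            if len(c)<12: continue
            P=np.array([ray(C,p,z) for p in c[:,0].astype(float)],np.float32)
            (x,y),(w,h),a=cv2.minAreaRect(P)
            if w<h: w,h,a=h,w,a+90
            if abs(w-L)<14 and abs(h-W)<8 and x>250: print(n,np.round([x,y,w,h,(a+90)%180-90],1))
    blobs("remote",(V>190)&(S<140)&(H>14),24,105,36)
    blobs("brush",(V>150)&(S<70)|(H>95)&(H<130)&(S>80)&(V>120),33,104,34)
    blobs("gauge",(V<80)&(S<110)|(V>120)&(S<40)&(V<215),12,98,32)
    blobs("brass",(V>120)&(H>15)&(S>110),42,34,34)
    return C
E
python3 - <<'E'
from h import *
C=items();go(476,10,200,0);print(env.state()["joints"].round(2))
cv2.imwrite("pics/top1.png",cv2.resize(C[0][:,:,::-1],(800,600)))
E
```

```text
remote [622.2  16.2 105.7  36.  -22.3]
brush [622.9 156.5 103.5  34.2   2.6]
gauge [ 4.966e+02  1.320e+02  9.170e+01  3.050e+01 -3.000e-01]
gauge [625.  157.8 105.4  35.4   3.6]
gauge [844.2 559.   88.5  26.7 -21. ]
brass [475.8  10.1  34.5  34.5  44.4]
pos [ 512.1 -142.6  241. ] yaw 21.6 shift [  22.2 -155.5   40. ] turn 21.6 len 162.0 t 5.4
[-0.4   0.33  1.77  0.    1.03  0.8 ]
```

View pics/top1.png

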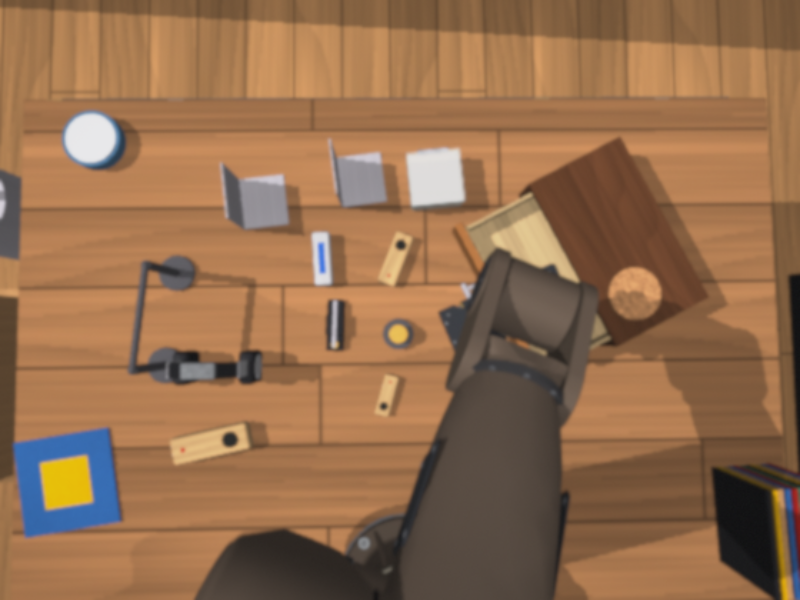

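The top view shows the drawer fully open and the accessories unmoved. I'll take the puck first.

Emit:
carry_out:
  motion:
    - [6,-39,20,0,0]
    - [6,-39,30,0,0]
    - [5,-39,30,0,0]
    - [5,-39,30,0,0]
    - [0,0,0,0,0]
    - [0,0,0,0,0]

```text
t: 6.0
eef_pos: [472.1, 11.3, 120.9]
tcp_rot: [-3.142, 0.0, 0.387]
ft_force: [0.8, -0.5, 0.3]
opening: 0.998
grip_force: 0.0
```

Run:
```python
from h import *
C=cam("wrist");im=C[0];hsv=cv2.cvtColor(im,cv2.COLOR_RGB2HSV)
H,S,V=[hsv[...,i].astype(int) for i in range(3)]
m=((H>17)&(H<30)&(S>120)&(V>120)).astype(np.uint8)*255
c,P=rect(C,m,42,(150,80,420,260));print(c);go(c[0],c[1],28);print(proj(C,[475.8,10.1,42]))
```

```text
[476.5  10.4  35.8  35.2  85.2]
pos [472.7  10.6 121.4] yaw 22.1 shift [ 3.4  1.5 93.4] turn None len 93.0 t 6.0
[287.98485509 218.32739627]
```

Emit:
carry_out:
  motion:
    - [3,1,35,0,0.2]
    - [0,0,35,0,0.2]
    - [0,0,23,0,0.2]
    - [0,0,0,0,0.2]
    - [0,0,0,0,1]
    - [0,0,0,0,1]
    - [0,0,0,0,1]
    - [0,0,0,0,1]
    - [0,0,-20,0,1]
    - [0,0,-40,0,1]
    - [0,0,-50,0,1]
    - [0,0,-20,0,1]

```text
t: 7.25
eef_pos: [476.1, 10.8, 161.8]
tcp_rot: [3.139, -0.005, 0.385]
ft_force: [-0.2, -0.5, -0.2]
opening: 0.184
grip_force: 0.0
```

```bash
cat >> h.py <<'E'
D=np.array([566.3,-248.2]); XA=np.array([.454,-.891]); YA=np.array([.891,.454])
def slot(x,y): return D+x*XA+y*YA
E
python3 - <<'E'
from h import *
for y in(-105,-35,35,105): print(y,slot(-15,y).round(1))
print(env.state()["opening"]); go(*slot(-15,-105),160,-63)
E
```

```text
-105 [ 465.9 -282.5]
-35 [ 528.3 -250.7]
35 [ 590.7 -218.9]
105 [ 653.  -187.2]
0.18363347849745698
pos [476.1  10.8 161.8] yaw 22.0 shift [-119.5  268.1    1.9] turn 85.0 len 294.0 t 7.2
```

The opening is still closing past 36 mm with no grip force, so the puck slipped. I'll look.

Emit:
carry_out:
  motion:
    - [0,0,0,0,0]
    - [0,0,0,0,0]
    - [0,0,0,0,0]
    - [0,0,0,0,0]

```text
t: 7.65
eef_pos: [474.8, 10.9, 156.5]
tcp_rot: [-3.141, 0.002, 0.384]
ft_force: [0.4, -0.8, 0.5]
opening: 0.463
grip_force: 0.0
```

Run:
```python
from h import *
C=cam("wrist");im=C[0];hsv=cv2.cvtColor(im,cv2.COLOR_RGB2HSV)
H,S,V=[hsv[...,i].astype(int) for i in range(3)]
m=((H>17)&(H<30)&(S>120)&(V>120)).astype(np.uint8)*255
c,P=rect(C,m,42,(150,80,420,260));print(c);go(c[0],c[1],28)
cv2.imwrite("pics/w2.png",im[:,:,::-1])
```

```text
[477.6  10.8  36.7  34.8  22.1]
pos [474.8  10.9 156.6] yaw 22.0 shift [  2.8   1.2 128.6] turn None len 129.0 t 7.7
```

View pics/w2.png

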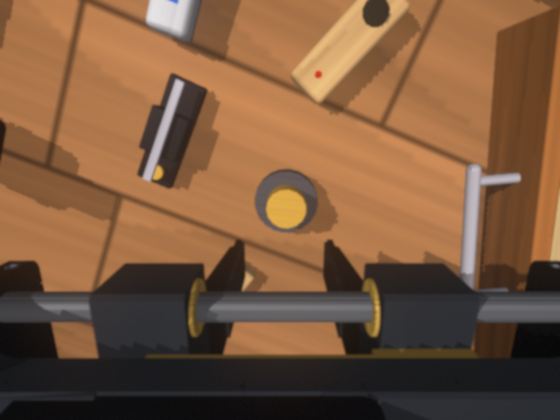

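The puck is untouched at (287,207). The fingers only move about 0.07 per row, so they hadn't closed yet. I'll retry pre-closed with a longer wait.

Emit:
carry_out:
  motion:
    - [3,1,38,0,0.45]
    - [0,0,40,0,0.45]
    - [0,0,40,0,0.45]
    - [0,0,10,0,0.45]
    - [0,0,0,0,0.45]
    - [0,0,0,0,1]
    - [0,0,0,0,1]
    - [0,0,0,0,1]
    - [0,0,0,0,1]
    - [0,0,0,0,1]
    - [0,0,0,0,1]

```text
t: 8.8
eef_pos: [478.8, 11.0, 30.4]
tcp_rot: [3.141, -0.001, 0.384]
ft_force: [0.2, 0.9, 7.3]
opening: 0.371
grip_force: 30.0
```

Emit:
carry_out:
  motion:
    - [0,0,-40,0,1]
    - [0,0,-50,0,1]
    - [0,0,-30,0,1]
    - [-20,45,0,0,1]
    - [-20,45,0,0,1]
    - [-20,45,0,0,1]
    - [-20,45,0,0,1]
    - [-20,45,0,0,1]
    - [-20,45,0,0,1]
    - [0,0,0,0,1]

```text
t: 9.8
eef_pos: [467.9, -289.4, 149.5]
tcp_rot: [3.14, -0.0, 0.38]
ft_force: [-0.3, -0.2, -3.5]
opening: 0.376
grip_force: 30.0
```

Emit:
carry_out:
  motion:
    - [0,0,0,8.5,1]
    - [0,0,0,8.5,1]
    - [0,0,0,8.5,1]
    - [0,0,0,8.5,1]
    - [0,0,0,8.5,1]
    - [0,0,0,8.5,1]
    - [0,0,0,8.5,1]
    - [0,0,0,8.5,1]
    - [0,0,0,8.5,1]
    - [0,0,0,8.5,1]

```text
t: 10.8
eef_pos: [468.1, -283.6, 149.6]
tcp_rot: [3.141, 0.001, -1.105]
ft_force: [-0.5, 0.9, -2.9]
opening: 0.379
grip_force: 30.0
```

Run:
```python
from h import *
go(*slot(-15,-105),54,-63)
C=cam("wrist");cv2.imwrite("pics/w3.png",C[0][:,:,::-1])
for x,y in((-82,-149),(-82,149),(53,-149),(53,149)): print(x,y,proj(C,[*slot(x,y),73 if y<0 else 73]).round(0))
```

```text
pos [ 468.1 -283.6  149.6] yaw -63.3 shift [-1.9  1.4 95.6] turn -0.3 len 96.0 t 10.8
-82 -149 [341. 302.]
-82 149 [-26. 304.]
53 -149 [349. 131.]
53 149 [-74. 133.]
```

View pics/w3.png

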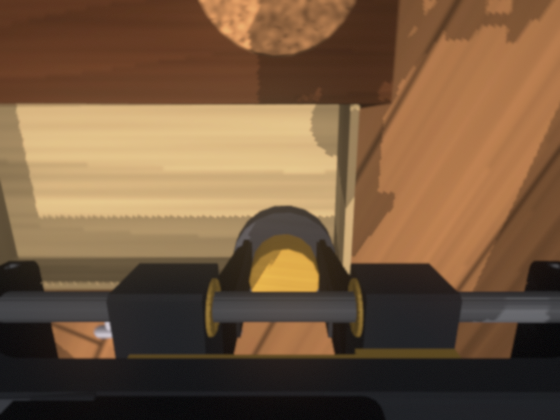

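The wrist view shows the puck held over the right part of the open drawer, with the inner right wall near column 340 as predicted. I'll lower and release.

Emit:
carry_out:
  motion:
    - [-2,1,30,0,1]
    - [0,0,30,0,1]
    - [0,0,20,0,1]
    - [0,0,15,0,1]
    - [0,0,0,0,1]
    - [0,0,0,0,0.45]
    - [0,0,0,0,0.45]
    - [0,0,0,0,0.45]
    - [0,0,-10,0,0.45]
    - [0,0,-30,0,0.4]
    - [0,0,-50,0,0.4]
    - [0,0,-50,0,0.4]

```text
t: 12.05
eef_pos: [466.2, -282.7, 197.1]
tcp_rot: [3.141, 0.0, -1.099]
ft_force: [0.6, -1.2, -1.0]
opening: 0.601
grip_force: 0.0
```

Run:
```python
from h import *
C=items();go(622,16,120,-22)
```

```text
remote [622.6  16.  104.9  35.6 -21.8]
brush [622.9 156.7 103.5  34.3   2.5]
gauge [ 4.966e+02  1.320e+02  9.170e+01  3.050e+01 -3.000e-01]
gauge [625.  157.8 105.3  35.3   3.3]
gauge [844.2 559.   88.5  26.7 -21. ]
brass [ 465.7 -282.7   38.5   32.6   89.3]
pos [ 468.4 -284.3  205.2] yaw -63.0 shift [-198.5 -272.9   84.4] turn -41.0 len 348.0 t 12.1
```

Emit:
carry_out:
  motion:
    - [-25,-34,0,0,0.4]
    - [-25,-34,0,0,0.4]
    - [-25,-34,0,0,0.4]
    - [-25,-34,0,0,0.4]
    - [-25,-34,0,0,0.4]
    - [-25,-34,0,0,0.4]
    - [-25,-34,0,0,0.4]
    - [-23,-35,0,0,0.4]
    - [0,0,20,-8.2,0.4]
    - [0,0,20,-8.2,0.4]
    - [0,0,20,-8.2,0.4]
    - [0,0,20,-8.2,0.4]

```text
t: 13.3
eef_pos: [619.9, 17.7, 115.0]
tcp_rot: [-3.141, -0.001, -0.52]
ft_force: [0.5, -0.1, -0.2]
opening: 0.596
grip_force: 0.0
```

Emit:
carry_out:
  motion:
    - [0,0,0,-8.2,0.4]
    - [0,0,0,0,0.4]

```text
t: 13.5
eef_pos: [619.7, 17.5, 115.1]
tcp_rot: [3.142, -0.0, -0.381]
ft_force: [-0.8, -0.6, 0.0]
opening: 0.599
grip_force: 0.0
```

Run:
```python
from h import *
C=cam("wrist");im=C[0];hsv=cv2.cvtColor(im,cv2.COLOR_RGB2HSV)
H,S,V=[hsv[...,i].astype(int) for i in range(3)]
m=((H>15)&(H<30)&(S<140)&(V>180)).astype(np.uint8)*255
c,P=rect(C,m,24,(100,0,460,262));print(c);go(622.5,16,13,-22)
print(proj(C,[622.5,16,24]))
```

```text
[626.7  12.3  93.2  34.  -21.8]
pos [620.   17.5 115.5] yaw -22.1 shift [  2.8   0.4 102.5] turn -0.1 len 102.0 t 13.6
[285.31383786 213.1017462 ]
```

Emit:
carry_out:
  motion:
    - [3,1,35,0,0.4]
    - [0,0,35,0,0.4]
    - [0,0,25,0,0.4]
    - [0,0,7,0,0.4]
    - [0,0,0,0,0.4]
    - [0,0,0,0,1]
    - [0,0,0,0,1]
    - [0,0,0,0,1]
    - [0,0,0,0,1]
    - [0,0,0,0,1]
    - [0,0,0,0,1]

```text
t: 14.65
eef_pos: [622.6, 15.3, 13.7]
tcp_rot: [-3.141, -0.001, -0.384]
ft_force: [-1.2, -0.5, 7.3]
opening: 0.38
grip_force: 30.0
```

Emit:
carry_out:
  motion:
    - [0,0,-40,0,1]
    - [0,0,-50,0,1]
    - [0,0,-40,0,1]
    - [21,35,0,0,1]
    - [21,35,0,0,1]
    - [21,35,0,0,1]
    - [21,35,0,0,1]
    - [20,36,0,8.2,1]
    - [0,0,0,8.2,1]
    - [0,0,0,8.2,1]
    - [0,0,0,8.2,1]
    - [0,0,0,8.2,1]

```text
t: 15.85
eef_pos: [652.6, -186.8, 142.7]
tcp_rot: [3.141, 0.0, -1.105]
ft_force: [-0.3, 0.1, -0.8]
opening: 0.376
grip_force: 30.0
```

Run:
```python
from h import *
s=env.state();print(s["opening"],s["grip_force"]);go(*slot(-15,105),37,-63)
```

```text
0.375732499544468 29.99488055706024
pos [ 652.6 -186.8  142.7] yaw -63.3 shift [  0.6  -0.3 105.7] turn -0.3 len 106.0 t 15.8
```

Emit:
carry_out:
  motion:
    - [0,0,35,0,1]
    - [0,0,35,0,1]
    - [0,0,25,0,1]
    - [0,0,10,0,1]
    - [0,0,0,0,1]
    - [0,0,0,0,0.5]
    - [0,0,0,0,0.5]
    - [0,0,0,0,0.5]
    - [0,0,-10,0,0.5]
    - [0,0,-40,0,0.45]
    - [0,0,-50,0,0.4]
    - [0,0,-40,0,0.4]

```text
t: 17.05
eef_pos: [652.9, -186.6, 180.8]
tcp_rot: [-3.141, -0.001, -1.099]
ft_force: [-0.5, -1.0, -0.4]
opening: 0.593
grip_force: 0.0
```

Run:
```python
from h import *
C=items();go(623,156,120,2.5)
cv2.imwrite("pics/top2.png",cv2.resize(C[0][60:280,180:460,::-1],(800,600)))
```

```text
remote [623.9 156.7  98.8  28.4   3.6]
remote [ 9.882e+02 -7.143e+02  9.110e+01  3.480e+01 -1.000e-01]
remote [ 1.0169e+03 -9.3400e+01  1.1070e+02  2.8400e+01 -8.0000e-01]
brush [622.9 155.8 103.9  35.1   3.2]
gauge [496.8 132.1  91.2  29.4  -3. ]
gauge [ 6.254e+02  1.535e+02  1.040e+02  3.060e+01 -6.000e-01]
gauge [ 714.4 -371.2   97.2   24.5  -13.4]
pos [ 655.  -187.4  187.7] yaw -63.0 shift [-320.9 -127.1   66. ] turn -65.5 len 351.0 t 17.1
```

View pics/top2.png

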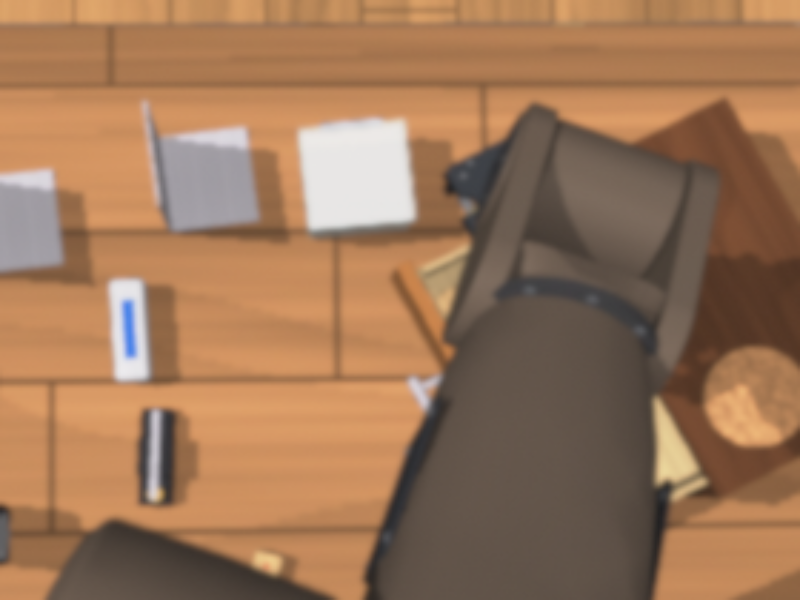

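The crop shows the brush at (128,330) and the gauge at (157,455), both unmoved, with the drawer under the arm. Brush next.

Emit:
carry_out:
  motion:
    - [-40,-16,0,0,0.4]
    - [-40,-16,0,0,0.4]
    - [-40,-16,0,0,0.4]
    - [-40,-16,0,0,0.4]
    - [-40,-16,0,0,0.4]
    - [-40,-16,0,0,0.4]
    - [-40,-16,0,0,0.4]
    - [-41,-15,0,0,0.4]
    - [0,0,15,-8.2,0.4]
    - [0,0,15,-8.2,0.4]
    - [0,0,15,-8.2,0.4]
    - [0,0,15,-8.2,0.4]

```text
t: 18.3
eef_pos: [619.8, 135.2, 116.9]
tcp_rot: [-3.102, 0.022, -0.477]
ft_force: [0.3, 0.1, 0.3]
opening: 0.601
grip_force: 0.0
```

Emit:
carry_out:
  motion:
    - [0,0,0,-8.2,0.4]
    - [0,0,0,-8.2,0.4]
    - [0,0,0,-8.2,0.4]
    - [0,0,0,-8.2,0.4]
    - [0,0,0,0,0.4]

```text
t: 18.8
eef_pos: [619.9, 135.1, 117.4]
tcp_rot: [-3.096, -0.003, 0.092]
ft_force: [0.3, -0.2, -0.6]
opening: 0.597
grip_force: 0.0
```

Run:
```python
from h import *
C=cam("wrist");im=C[0];hsv=cv2.cvtColor(im,cv2.COLOR_RGB2HSV)
H,S,V=[hsv[...,i].astype(int) for i in range(3)]
m=((V>150)&(S<70)|(H>95)&(H<130)&(S>80)&(V>120)).astype(np.uint8)*255
c,P=rect(C,m,33,(200,0,370,258));print(c);go(623,156,21,2.8)
print(proj(C,[623,156,33]))
```

```text
[630.3 156.6  89.4  31.6   3.3]
pos [619.9 135.1 117.3] yaw 4.9 shift [  4.7 -16.2  97.2] turn 2.1 len 99.0 t 18.9
[263.34493919 213.53319185]
```

Emit:
carry_out:
  motion:
    - [2,-8,0,0,0.4]
    - [2,-8,0,0,0.4]
    - [0,0,0,0,0.4]

```text
t: 19.15
eef_pos: [622.5, 152.6, 117.9]
tcp_rot: [-3.096, -0.003, 0.089]
ft_force: [-0.4, 0.1, 0.6]
opening: 0.599
grip_force: 0.0
```

Run:
```python
from h import *
go(623,156,21,2.8);s=env.state();print(s["joints"].round(3),s["tcp_rot"].round(4),Ro.from_euler('xyz',s["tcp_rot"]).as_matrix()[:,2].round(4))
```

```text
pos [622.5 152.6 117.9] yaw 5.1 shift [ 0.5  1.  96.9] turn 2.3 len 97.0 t 19.1
[0.119 0.623 1.627 0.058 0.888 1.564] [-3.0962e+00 -3.0000e-03  8.8900e-02] [-0.0011  0.0455 -0.999 ]
```

The tool has picked up a 2.6° tilt: q6 reached its range limit during that traverse. That is within tolerance, so I'll carry on and turn the tool before traversing from here on.

Emit:
carry_out:
  motion:
    - [0,0,0,2.3,0.4]
    - [0,1,35,0,0.4]
    - [0,0,35,0,0.4]
    - [0,0,26,0,0.4]
    - [0,0,0,0,0.4]
    - [0,0,0,0,1]
    - [0,0,0,0,1]
    - [0,0,0,0,1]
    - [0,0,0,0,1]
    - [0,0,0,0,1]
    - [0,0,0,0,1]

```text
t: 20.25
eef_pos: [622.9, 154.7, 23.3]
tcp_rot: [-3.096, -0.003, 0.049]
ft_force: [-0.6, -1.6, 6.9]
opening: 0.356
grip_force: 29.9
```

Run:
```python
from h import *
s=env.state();print(s["opening"],s["grip_force"]);go(*slot(-15,35),s["eef_pos"][2],-63)
```

```text
0.35643250739389726 29.89410549402237
pos [622.9 154.7  23.3] yaw 2.8 shift [-50.6 371.2 -17. ] turn 65.8 len 375.0 t 20.2
```

Emit:
carry_out:
  motion:
    - [0,0,-40,0,1]
    - [0,0,-50,0,1]
    - [0,0,-47,0,1]
    - [-6,42,-2,0,1]
    - [-6,42,-2,0,1]
    - [-6,42,-2,0,1]
    - [-6,42,-2,0,1]
    - [-6,42,-2,0,1]
    - [-6,42,-2,0,1]
    - [-5,42,-2,0,1]
    - [-5,42,-2,0,1]
    - [-5,41,-2,0,1]

```text
t: 21.45
eef_pos: [589.7, -232.9, 160.1]
tcp_rot: [-3.097, -0.001, 0.049]
ft_force: [0.7, -0.3, -1.5]
opening: 0.358
grip_force: 29.7
```

Emit:
carry_out:
  motion:
    - [0,0,0,8.2,1]
    - [0,0,0,8.2,1]
    - [0,0,0,8.2,1]
    - [0,0,0,8.2,1]
    - [0,0,0,8.2,1]
    - [0,0,0,8.2,1]
    - [0,0,0,8.2,1]
    - [0,0,0,8.2,1]
    - [0,0,0,0,1]

```text
t: 22.35
eef_pos: [590.0, -231.0, 159.9]
tcp_rot: [-3.122, 0.041, -1.098]
ft_force: [0.3, -0.2, -0.2]
opening: 0.359
grip_force: 29.8
```

Run:
```python
from h import *
s=env.state();print(s["opening"],s["grip_force"],s["joints"].round(2),s["tcp_rot"].round(3));go(*slot(-15,35),46.5,-63)
```

```text
0.35855927601506543 29.751083850860596 [-0.49  0.57  1.59  0.05  1.    2.15] [-3.122  0.041 -1.098]
pos [ 590.  -231.   159.9] yaw -62.9 shift [ -5.8  -3.9 113.8] turn 0.1 len 114.0 t 22.4
```

Emit:
carry_out:
  motion:
    - [-6,-4,35,0,1]
    - [0,0,35,0,1]
    - [0,0,30,0,1]
    - [0,0,13,0,1]
    - [0,0,0,0,1]
    - [0,0,0,0,0.5]
    - [0,0,0,0,0.5]
    - [0,0,0,0,0.5]
    - [0,0,-10,0,0.5]
    - [0,0,-40,0,0.45]
    - [0,0,-50,0,0.4]
    - [0,0,-40,0,0.4]

```text
t: 23.55
eef_pos: [591.0, -225.2, 190.2]
tcp_rot: [-3.121, 0.04, -1.095]
ft_force: [-0.7, -0.3, 0.5]
opening: 0.592
grip_force: 0.0
```

Run:
```python
from h import *
C=items();go(495,132,120,-2)
W=cam("wrist");cv2.imwrite("pics/w4.png",W[0][:,:,::-1])
```

```text
remote [ 9.896e+02 -7.137e+02  9.400e+01  2.900e+01  4.000e-01]
remote [ 1.0152e+03 -1.4310e+02  1.1370e+02  4.2600e+01 -1.0000e+00]
gauge [496.9 131.6  90.9  30.2  -4.1]
brass [283.9 326.7  34.5  31.8 -89.7]
pos [ 593.  -226.4  196.6] yaw -62.7 shift [-360.7  -74.9   90.3] turn -60.7 len 379.0 t 23.6
```

View pics/w4.png

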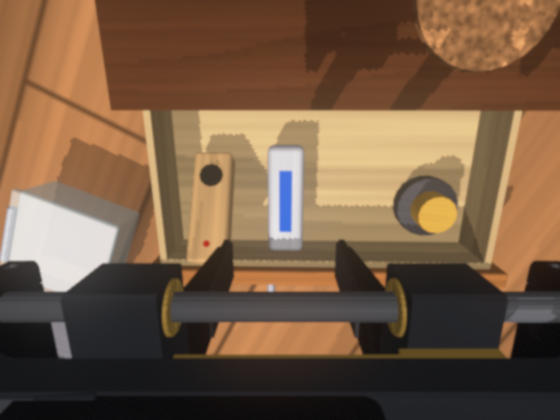

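The drawer view shows remote, brush and puck in place. The remote looks slightly long, ending at row 262, so I'll compare its ends with predictions to check that it lies flat.

Run:
```python
from h import *
W=cam("wrist")
for n,y,h,l in(("remote",105,24,105),("brush",35,33,104)):
    print(n,[proj(W,[*slot(-15+sx*l/2,y),22+h]).round() for sx in(1,-1)])
print("wall top",proj(W,[*slot(-82,35),82]),"bottom",proj(W,[*slot(-82,35),22]), "unit edge",proj(W,[*slot(53,0),95]))
for e,z in((153,46),(262,46),(147,55),(248,55)):
    col=212 if z==46 else 286
    p=ray(W,(col,e),z)-D; print(e,z,"x",(p@XA).round(1),"y",(p@YA).round(1))
```

```text
remote [array([212., 147.]), array([218., 251.])]
brush [array([287., 149.]), array([286., 255.])]
wall top [285.57385094 282.77946436] bottom [286.71480777 255.1875755 ] unit edge [332.29832085 134.273972  ]
153 46 x 31.8 y 104.9
262 46 x -79.8 y 111.6
147 55 x 38.8 y 35.9
248 55 x -59.0 y 35.3
```

The observed unit edge shows the carcass front is about 17 mm further back than I assumed, because the drawer front is part of the 210 mm. So my drawer frame is 17 mm off and the remote is propped on the front wall. I'll fix the frame and re-place the remote.

```bash
cat >> h.py <<'E'
D=D+17*XA   # corrected: drawer centre lies under unit centre when shut
E
python3 - <<'E'
from h import *
W=cam("wrist")
print("wall top",proj(W,[*slot(-82,35),82]),"bottom",proj(W,[*slot(-82,35),22]), "unit edge",proj(W,[*slot(53,0),95]))
for z in(46,60,70,80):print(z,((ray(W,(212,262),z)-D)@XA).round(1))
go(*slot(-37,106),120,-62)
E
```

```text
wall top [284.66095835 266.2047184 ] bottom [285.84409806 240.47710599] unit edge [332.85783612 109.10010802]
46 -96.8
60 -89.8
70 -84.9
80 -79.9
pos [ 591.  -225.1  188.3] yaw -62.7 shift [ -7.6 -72.1  70.1] turn -0.7 len 101.0 t 23.8
```

Emit:
carry_out:
  motion:
    - [-4,-36,20,0,0.5]
    - [-4,-36,50,0,0.5]
    - [0,0,0,0,0.5]
    - [0,0,0,0,0.5]

```text
t: 24.15
eef_pos: [644.8, -185.5, 126.1]
tcp_rot: [-3.125, 0.044, -1.094]
ft_force: [-0.3, -0.9, -0.1]
opening: 0.502
grip_force: 0.0
```

Run:
```python
from h import *
go(*slot(-37,106),46,-62)
```

```text
pos [ 644.8 -185.5  126.1] yaw -62.7 shift [ 3.8 -6.2 80.1] turn -0.7 len 80.0 t 24.1
```

Emit:
carry_out:
  motion:
    - [4,-6,20,0,0.5]
    - [0,0,25,0,0.5]
    - [0,0,20,0,0.5]
    - [0,0,15,0,0.5]
    - [0,0,0,0,0.5]
    - [0,0,0,0,1]
    - [0,0,0,0,1]
    - [0,0,0,0,1]
    - [0,0,0,0,1]

```text
t: 25.05
eef_pos: [653.1, -183.7, 49.3]
tcp_rot: [-3.121, 0.039, -1.095]
ft_force: [-0.3, -2.3, 5.0]
opening: 0.377
grip_force: 29.9
```

Emit:
carry_out:
  motion:
    - [0,0,-20,0,1]
    - [0,0,-20,0,1]
    - [12,0,0,0,1]
    - [12,0,0,0,1]
    - [0,0,20,0,1]
    - [0,0,20,0,1]
    - [0,0,3,0,1]
    - [0,0,0,0,0.5]
    - [0,0,0,0,0.5]
    - [0,0,0,0,0.5]

```text
t: 26.05
eef_pos: [663.8, -204.8, 44.6]
tcp_rot: [-3.122, 0.04, -1.095]
ft_force: [-0.0, 0.1, 0.0]
opening: 0.494
grip_force: 0.0
```

Emit:
carry_out:
  motion:
    - [0,0,-10,0,0.5]
    - [0,0,-40,0,0.5]
    - [0,0,-50,0,0.4]
    - [0,35,-30,0,0.4]
    - [0,35,0,0,0.4]
    - [0,0,0,0,0.4]

```text
t: 26.65
eef_pos: [599.1, -244.1, 175.1]
tcp_rot: [-3.121, 0.039, -1.097]
ft_force: [-0.1, -0.2, 0.7]
opening: 0.602
grip_force: 0.0
```

Run:
```python
from h import *
W=cam("wrist");cv2.imwrite("pics/w5.png",W[0][:,:,::-1])
for n,x,y,h,l in(("remote",-14,106,24,105),("brush",-25,35,33,104)):
    print(n,[proj(W,[*slot(x+sx*l/2,y),22+h]).round() for sx in(1,-1)])
go(*slot(-12,-37),160)
C=items();go(495.5,131.5,190,-2);print(env.state()["joints"].round(2))
```

```text
remote [array([202., 149.]), array([210., 259.])]
brush [array([283., 165.]), array([283., 274.])]
pos [ 600.5 -243.4  174.5] yaw -62.9 shift [-5.8 69.9 13.3] turn None len 71.0 t 26.7
brush [ 597.5 -226.7  102.6   38.3  -64.1]
gauge [497.  131.4  90.7  30.6  -4.7]
pos [ 601.4 -242.8  173.9] yaw -62.8 shift [-381.7  -76.8    0.6] turn -60.8 len 389.0 t 26.8
[-0.5   0.58  1.54  0.05  1.05  2.14]
```

View pics/w5.png

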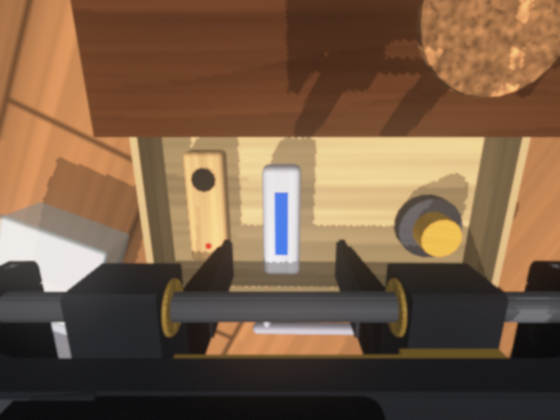

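The remote now lies flat from row 152 to 255, with a free slot between the brush and the puck. Gauge next, turning before the traverse.

Emit:
carry_out:
  motion:
    - [0,0,0,-8.5,0.4]
    - [0,0,0,-8.5,0.4]
    - [0,0,0,-8.5,0.4]
    - [0,0,0,-8.5,0.4]
    - [0,0,0,-8.5,0.4]
    - [0,0,0,-8.5,0.4]
    - [0,0,0,-8.8,0.4]
    - [0,0,0,0,0.4]

```text
t: 27.55
eef_pos: [602.3, -241.8, 172.4]
tcp_rot: [-3.096, 0.004, -0.052]
ft_force: [0.5, -0.1, -0.5]
opening: 0.6
grip_force: 0.0
```

Emit:
carry_out:
  motion:
    - [-12,-42,2,0,0.4]
    - [-12,-42,2,0,0.4]
    - [-12,-42,2,0,0.4]
    - [-12,-42,2,0,0.4]
    - [-12,-42,2,0,0.4]
    - [-12,-42,2,0,0.4]
    - [-12,-42,2,0,0.4]
    - [-12,-42,2,0,0.4]
    - [-10,-38,20,0,0.4]
    - [0,0,30,0,0.4]
    - [0,0,0,0,0.4]

```text
t: 28.65
eef_pos: [514.9, 140.9, 121.5]
tcp_rot: [-3.097, 0.009, -0.057]
ft_force: [0.3, -1.0, 0.3]
opening: 0.598
grip_force: 0.0
```

Run:
```python
from h import *
C=cam("wrist");im=C[0];hsv=cv2.cvtColor(im,cv2.COLOR_RGB2HSV)
H,S,V=[hsv[...,i].astype(int) for i in range(3)]
m=((V<70)&(S<130)).astype(np.uint8)*255
m2=((V>130)&(S<40)).astype(np.uint8)*255
for mm,z in((m,9),(m2,29)):
    try: print(rect(C,mm,z,(235,60,335,260))[0])
    except Exception as e: print(e)
go(496,131,20,-3); print(proj(C,[496,131,26]))
cv2.imwrite("pics/w6.png",im[:,:,::-1])
```

```text
[505.7 131.6  75.7  33.2  -1.5]
[509.  131.8  64.2   7.2  -2.2]
pos [515.9 140.1 123.1] yaw -3.3 shift [-18.6  14.8 102.7] turn -0.3 len 105.0 t 28.7
[303.10860626 236.14002699]
```

View pics/w6.png

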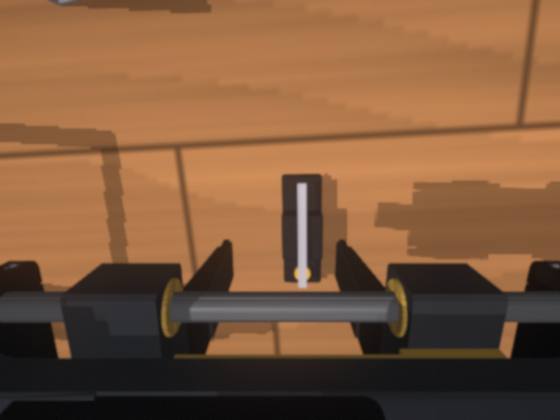

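The gauge runs from (302,175) to (302,285) in the wrist view, aligned with the tool. I'll descend and grip.

Emit:
carry_out:
  motion:
    - [-20,14,30,0,0.4]
    - [0,0,35,0,0.4]
    - [0,0,30,0,0.4]
    - [0,0,9,0,0.4]
    - [0,0,0,0,0.4]
    - [0,0,0,0,1]
    - [0,0,0,0,1]
    - [0,0,0,0,1]
    - [0,0,0,0,1]
    - [0,0,0,0,1]

```text
t: 29.7
eef_pos: [495.9, 131.4, 20.4]
tcp_rot: [-3.096, 0.002, -0.055]
ft_force: [-1.4, -0.4, 8.3]
opening: 0.355
grip_force: 29.9
```

Run:
```python
from h import *
s=env.state();print(s["opening"],s["grip_force"]);go(*slot(-12,-36),s["eef_pos"][2],-63)
```

```text
0.3549994712975839 29.929511547088623
pos [495.9 131.4  20.4] yaw -3.2 shift [ 62.7 397.1 -18.2] turn 59.8 len 402.0 t 29.7
```

Emit:
carry_out:
  motion:
    - [0,0,-40,0,1]
    - [0,0,-50,0,1]
    - [0,0,-40,0,1]
    - [7,44,-2,0,1]
    - [7,44,-2,0,1]
    - [7,44,-2,0,1]
    - [7,44,-2,0,1]
    - [7,44,-2,0,1]
    - [7,44,-2,0,1]
    - [7,44,-2,0,1]
    - [7,44,-2,0,1]
    - [7,44,-2,0,1]

```text
t: 30.9
eef_pos: [536.3, -275.6, 149.5]
tcp_rot: [-3.096, 0.004, -0.056]
ft_force: [0.8, 0.1, -2.4]
opening: 0.362
grip_force: 29.7
```

Emit:
carry_out:
  motion:
    - [0,0,0,8.5,1]
    - [0,0,0,8.5,1]
    - [0,0,0,8.5,1]
    - [0,0,0,8.5,1]
    - [0,0,0,8.5,1]
    - [0,0,0,8.5,1]
    - [0,0,0,8.5,1]
    - [0,0,0,0,1]

```text
t: 31.7
eef_pos: [536.4, -273.7, 149.3]
tcp_rot: [-3.122, 0.041, -1.096]
ft_force: [-0.3, 0.6, -1.2]
opening: 0.359
grip_force: 29.7
```

Run:
```python
from h import *
s=env.state();print(s["opening"],s["grip_force"]);go(*slot(-12,-36),43.5,-63)
```

```text
0.359168163793113 29.734202027320862
pos [ 536.4 -273.7  149.3] yaw -62.8 shift [  0.2  -0.2 106. ] turn 0.2 len 106.0 t 31.7
```

Emit:
carry_out:
  motion:
    - [0,0,35,0,1]
    - [0,0,35,0,1]
    - [0,0,25,0,1]
    - [0,0,11,0,1]
    - [0,0,0,0,1]
    - [0,0,0,0,0.5]
    - [0,0,0,0,0.5]
    - [0,0,0,0,0.5]
    - [0,0,-10,0,0.5]
    - [0,0,-40,0,0.45]
    - [0,0,-50,0,0.6]
    - [0,0,-50,0,0.68]

```text
t: 32.9
eef_pos: [536.3, -275.7, 195.7]
tcp_rot: [-3.122, 0.041, -1.093]
ft_force: [0.1, -0.6, 0.2]
opening: 0.436
grip_force: 0.0
```

Run:
```python
from h import *
W=cam("wrist");cv2.imwrite("pics/w7.png",W[0][:,:,::-1])
u=-XA; hp=slot(-140,0); print(hp); go(*(hp+35*u),150,27)
```

```text
[ 510.458 -138.607]
pos [ 538.7 -277.5  204.2] yaw -62.6 shift [-169.6  -37.5   60.4] turn -89.6 len 184.0 t 33.0
```

View pics/w7.png

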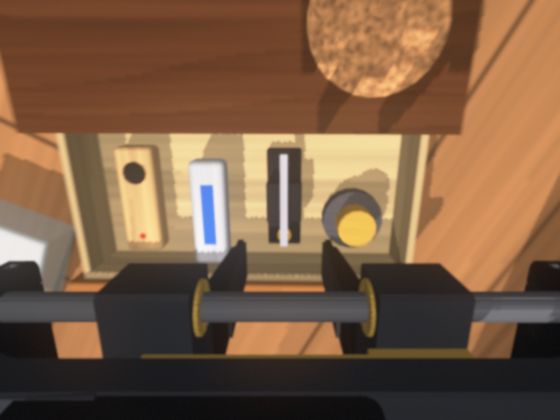

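All four lie flat: remote (138,195), brush (208,210), gauge (284,195), puck (352,220). Now I'll move in front of the handle and push the drawer shut with closed fingers.

Emit:
carry_out:
  motion:
    - [-43,-9,0,0,1]
    - [-43,-9,0,0,1]
    - [-43,-9,0,0,1]
    - [-42,-9,0,0,1]
    - [0,0,0,0,1]
    - [0,0,0,0,1]

```text
t: 33.55
eef_pos: [490.3, -107.0, 201.8]
tcp_rot: [-3.121, 0.039, -1.092]
ft_force: [0.1, -0.3, -0.0]
opening: 0.006
grip_force: 0.0
```

Run:
```python
from h import *
h=np.array([510,-142.]); go(*(h-35*XA),46,-63); go(*(h+(141-15.5)*XA),46,-63)
```

```text
pos [ 490.3 -107.   201.8] yaw -62.6 shift [ 11.2   1.6 155.5] turn 0.4 len 156.0 t 33.5
pos [ 490.3 -107.   201.8] yaw -62.6 shift [171.6   2.7 149.1] turn 0.4 len 227.0 t 33.5
```

Emit:
carry_out:
  motion:
    - [11,2,40,0.4,1]
    - [0,0,45,0,1]
    - [0,0,40,0,1]
    - [0,0,20,0,1]
    - [0,0,10,0,1]
    - [0,0,0,0,1]

```text
t: 34.15
eef_pos: [493.2, -111.9, 44.7]
tcp_rot: [-3.123, 0.042, -1.101]
ft_force: [0.3, 1.2, -0.2]
opening: 0.002
grip_force: 0.0
```

Emit:
carry_out:
  motion:
    - [6,0,0,0,1]
    - [7,0,0,0,1]
    - [8,0,-0.5,0,1]
    - [10,0,-0.5,0,1]
    - [12,0,-0.5,0,1]
    - [14,0,-0.5,0,1]
    - [14,0,-0.5,0,1]
    - [14,0,-0.5,0,1]
    - [14,0,-0.5,0,1]
    - [14,0,-0.5,0,1]
    - [14,0,-0.5,0,1]
    - [10,0,-0.5,0,1]

```text
t: 35.35
eef_pos: [555.8, -234.8, 44.8]
tcp_rot: [-3.122, 0.041, -1.101]
ft_force: [0.5, 1.4, -0.0]
opening: 0.005
grip_force: 0.4
```

Emit:
carry_out:
  motion:
    - [7,0,-0.5,0,1]
    - [6,0,-0.5,0,1]
    - [4,0,0,0,1]
    - [0,0,0,0,1]

```text
t: 35.75
eef_pos: [563.1, -249.0, 45.2]
tcp_rot: [-3.122, 0.041, -1.101]
ft_force: [0.2, -0.4, 0.2]
opening: 0.008
grip_force: 0.0
```

Run:
```python
from h import *
h=np.array([510,-142.]); go(*(h+(141-15.5)*XA),46,-63)
```

```text
pos [ 563.1 -249.    45.2] yaw -63.1 shift [ 6.  -1.3 -1. ] turn -0.1 len 6.0 t 35.8
```

Emit:
carry_out:
  motion:
    - [3,0,0,0,1]
    - [3,0,0,0,1]
    - [0,0,0,0,1]

```text
t: 36.05
eef_pos: [565.1, -253.0, 45.0]
tcp_rot: [-3.123, 0.043, -1.101]
ft_force: [-3.0, 6.2, 4.6]
opening: 0.005
grip_force: 3.3
```

Emit:
carry_out:
  motion:
    - [2,0,0,0,1]
    - [2,0,0,0,1]
    - [0,0,0,0,1]

```text
t: 36.35
eef_pos: [565.1, -253.3, 44.9]
tcp_rot: [-3.125, 0.05, -1.1]
ft_force: [-9.1, 23.1, 14.5]
opening: 0.003
grip_force: 13.0
```

The drawer is on its stop with 25 N. I'll back off, rise, turn and re-measure the headphones.

Emit:
carry_out:
  motion:
    - [-10,0,0,0,1]
    - [-15,0,0,0,1]
    - [0,0,-40,0,1]
    - [0,0,-50,0,0.8]
    - [0,0,-50,0,0.6]
    - [0,0,-50,0,0.5]
    - [0,0,-20,-8.5,0.5]
    - [0,0,0,-8.5,0.5]
    - [0,0,0,-8.5,0.5]
    - [0,0,0,-8.5,0.5]
    - [0,0,0,-8.5,0.5]
    - [0,0,0,-8.5,0.5]

```text
t: 37.55
eef_pos: [556.4, -244.8, 255.7]
tcp_rot: [-3.098, 0.01, -0.205]
ft_force: [0.2, 0.2, -0.0]
opening: 0.5
grip_force: 0.0
```

Emit:
carry_out:
  motion:
    - [0,0,0,-8.5,0.5]
    - [0,0,0,-8.5,0.5]
    - [0,0,0,-8.5,0.5]
    - [0,0,0,-8.5,0.5]
    - [0,0,0,-8.5,0.5]
    - [0,0,0,-8.5,0.5]
    - [0,0,0,-8.5,0.5]
    - [0,0,0,-8.5,0.5]
    - [0,0,0,-8.5,0.5]
    - [0,0,0,-8.5,0.5]
    - [0,0,0,-8.5,0.5]
    - [0,0,0,-8.5,0.5]

```text
t: 38.75
eef_pos: [556.4, -244.9, 255.7]
tcp_rot: [-3.141, -0.045, 1.575]
ft_force: [-1.5, -0.2, 0.2]
opening: 0.499
grip_force: 0.0
```

Run:
```python
from h import *
C=cam("top"); hsv=cv2.cvtColor(C[0],cv2.COLOR_RGB2HSV).astype(int); H,S,V=[hsv[...,i] for i in range(3)]
m=((S<60)&(V>85)).astype(np.uint8)*255
print(rect(C,m,163,(122,245,165,270))[0])
go(417.5,348,240,89.5)
cv2.imwrite("pics/top3.png",cv2.resize(C[0][:,:,::-1],(800,600)))
```

```text
[418.1 348.1  57.2  30.8 -89.3]
pos [ 556.4 -244.9  255.6] yaw 90.8 shift [ 593.5 -130.6   42.3] turn 1.3 len 609.0 t 38.8
```

View pics/top3.png

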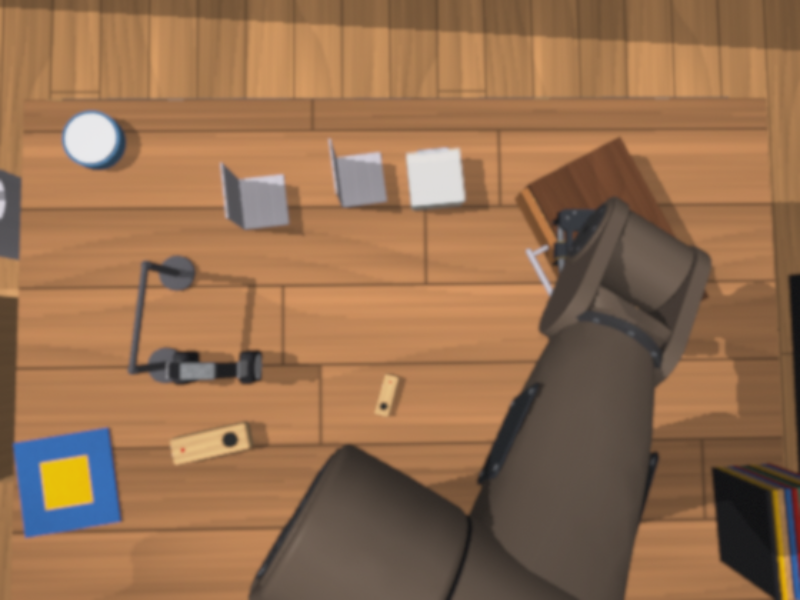

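The top view shows the drawer shut flush and the headphones and bystanders unmoved. Now I'll go above the cushion.

Emit:
carry_out:
  motion:
    - [45,-10,2,0,0.5]
    - [45,-10,2,0,0.5]
    - [45,-10,2,0,0.5]
    - [45,-10,2,0,0.5]
    - [45,-10,2,0,0.5]
    - [45,-10,2,0,0.5]
    - [45,-10,2,0,0.5]
    - [45,-10,2,0,0.5]
    - [45,-10,2,0,0.5]
    - [45,-10,2,0,0.5]
    - [45,-10,2,0,0.5]
    - [45,-10,2,1.3,0.5]

```text
t: 40.0
eef_pos: [436.5, 297.8, 256.5]
tcp_rot: [-3.14, -0.046, 1.543]
ft_force: [0.9, -0.5, -0.2]
opening: 0.501
grip_force: 0.0
```

Emit:
carry_out:
  motion:
    - [42,-8,2,0,0.5]
    - [0,0,0,0,0.5]

```text
t: 40.2
eef_pos: [429.1, 342.0, 256.1]
tcp_rot: [-3.14, -0.046, 1.548]
ft_force: [0.0, -0.9, 0.1]
opening: 0.499
grip_force: 0.0
```

Run:
```python
from h import *
C=cam("wrist");im=C[0];hsv=cv2.cvtColor(im,cv2.COLOR_RGB2HSV)
cv2.imwrite("pics/w8.png",im[:,:,::-1])
print(proj(C,[418,348,163]),proj(C,[418,348+29,163]),proj(C,[418+14,348,163]),proj(C,[599,441,155]),proj(C,[421,459,155]))
go(418,348,153,90)
```

```text
[269.74205188 215.42649654] [268.57216178 179.54417432] [287.12464556 215.05454695] [503.18879919  89.50374837] [269.51097981  69.96118604]
pos [429.4 340.  255.9] yaw 88.7 shift [  3.1 -11.4 103.2] turn -1.3 len 104.0 t 40.2
```

View pics/w8.png

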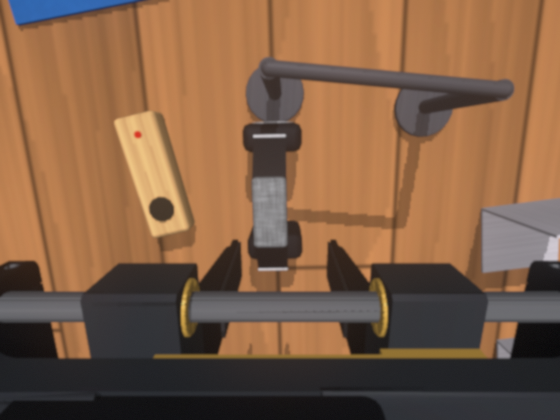

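The cushion is at (269,212) and the bar ends at (267,68) and (504,89), matching predictions. I'll grip now.

Emit:
carry_out:
  motion:
    - [5,-11,20,-1,0.5]
    - [0,0,30,0,0.5]
    - [0,0,30,0,0.5]
    - [0,0,15,0,0.5]
    - [0,0,9,0,0.5]
    - [0,0,0,0,0.5]
    - [0,0,0,0,1]
    - [0,0,0,0,1]
    - [0,0,0,0,1]
    - [0,0,0,0,1]
    - [0,0,0,0,1]
    - [0,0,0,0,1]

```text
t: 41.45
eef_pos: [419.4, 348.2, 153.2]
tcp_rot: [-3.141, -0.046, 1.564]
ft_force: [-1.4, -2.1, 6.3]
opening: 0.29
grip_force: 30.0
```

Run:
```python
from h import *
p=env.state()["eef_pos"];go(p[0],p[1],335,84);go(510,450,335,84)
```

```text
pos [419.4 348.2 153.2] yaw 89.6 shift [ 8.300e+00 -1.000e-01 -1.816e+02] turn 5.6 len 182.0 t 41.5
pos [419.4 348.2 153.2] yaw 89.6 shift [ 110.6   89.8 -177. ] turn 5.6 len 227.0 t 41.5
```

Emit:
carry_out:
  motion:
    - [0,0,-15,0,1]
    - [1,0,-25,0,1]
    - [1,0,-30,0,1]
    - [2,0,-35,0,1]
    - [2,0,-35,0,1]
    - [2,0,-30,0,1]
    - [0,0,-12,0,1]
    - [0,0,0,0,1]
    - [0,0,0,2.8,1]
    - [0,0,0,2.8,1]
    - [0,0,0,0,1]

```text
t: 42.55
eef_pos: [419.1, 347.6, 332.6]
tcp_rot: [-3.133, -0.043, 1.465]
ft_force: [0.7, 0.8, -3.4]
opening: 0.293
grip_force: 29.9
```

Run:
```python
from h import *
s=env.state();print(s["opening"],s["ft_force"].round(1));go(510,450,335,84)
```

```text
0.2926829060574463 [ 0.7  0.8 -3.4]
pos [419.1 347.6 332.6] yaw 84.0 shift [111.4  79.6   1.7] turn -0.0 len 137.0 t 42.5
```

Emit:
carry_out:
  motion:
    - [14,10,0,0,1]
    - [25,18,0,0,1]
    - [28,20,1,0,1]
    - [25,18,0,0,1]
    - [14,10,1,0,1]
    - [5,4,0,0,1]
    - [0,0,0,0,1]
    - [0,0,0,0,1]
    - [0,0,0,0,1]

```text
t: 43.45
eef_pos: [510.2, 449.3, 337.4]
tcp_rot: [-3.136, -0.045, 1.466]
ft_force: [0.2, 0.7, -1.3]
opening: 0.292
grip_force: 29.9
```

Run:
```python
from h import *
go(510,449.5,335,84)
S=cam("scene");p=proj(S,[510,450,240]).astype(int);print(p)
x0,y0=p[0]-75,max(p[1]-75,0)
cv2.imwrite("pics/s2.png",cv2.resize(S[0][y0:y0+150,x0:x0+150,::-1],(600,600),interpolation=cv2.INTER_CUBIC));print(x0,y0)
```

```text
pos [510.2 449.3 337.4] yaw 84.0 shift [ 0.  -0.2  2.4] turn 0.0 len 2.0 t 43.5
[409 257]
334 182
```

View pics/s2.png

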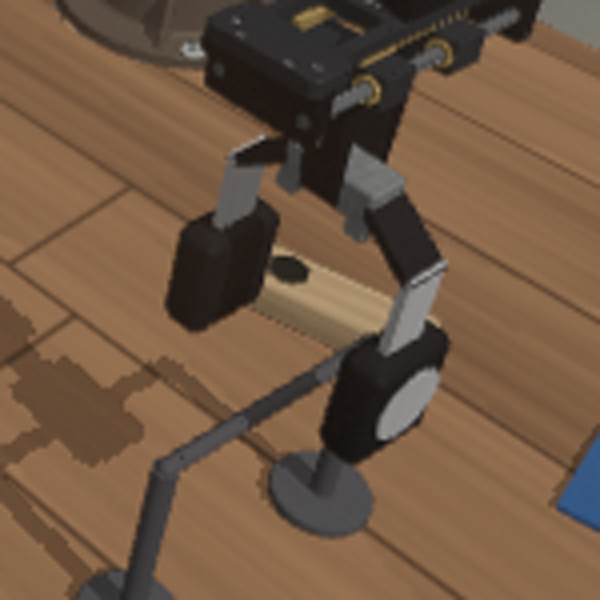

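The headphones hang upright in the gripper above the bar, with the bar line between the cups. I'll lower them, compensating for the tilt drift.

Emit:
carry_out:
  motion:
    - [-1,0,20,0,1]
    - [-1,0,30,0,1]
    - [-2,0,35,0,1]
    - [-1,0,30,0,1]
    - [-1,0,20,0,1]
    - [-1,0,12,0,1]
    - [0,0,0,0,1]

```text
t: 44.2
eef_pos: [509.3, 449.1, 189.0]
tcp_rot: [-3.134, -0.044, 1.466]
ft_force: [0.7, -0.7, -1.3]
opening: 0.293
grip_force: 29.9
```

Run:
```python
from h import *
print(env.state()["ft_force"].round(1)); go(510,450,175,84)
```

```text
[ 0.7 -0.7 -1.3]
pos [509.3 449.1 189. ] yaw 84.0 shift [ 0.4  0.8 14. ] turn -0.0 len 14.0 t 44.2
```

Emit:
carry_out:
  motion:
    - [0,1,6,0,1]
    - [0,0,5,0,1]
    - [0,0,2,0,1]
    - [0,0,0,0,1]
    - [0,0,0,0,1]

```text
t: 44.7
eef_pos: [510.7, 450.2, 177.3]
tcp_rot: [-3.136, -0.045, 1.466]
ft_force: [-1.1, 0.1, -2.5]
opening: 0.291
grip_force: 29.9
```

Run:
```python
from h import *
go(510,450,175,84)
S=cam("scene");x0,y0=334,200
cv2.imwrite("pics/s3.png",cv2.resize(S[0][y0:y0+150,x0:x0+150,::-1],(600,600),interpolation=cv2.INTER_CUBIC))
```

```text
pos [510.7 450.2 177.3] yaw 84.0 shift [-0.4 -0.7  2.3] turn 0.0 len 2.0 t 44.7
```

View pics/s3.png

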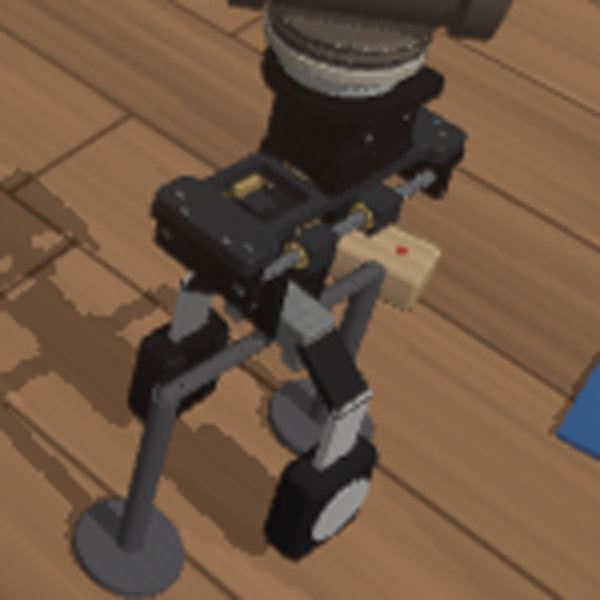

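The bar passes between the cups, one on each side, right under the cushion. I'll lower the last 2 to 3 mm until it makes contact.

Emit:
carry_out:
  motion:
    - [0,0,2,0,1]
    - [0,0,1,0,1]
    - [0,0,0,0,1]
    - [0,0,0,0,1]

```text
t: 45.15
eef_pos: [510.8, 450.3, 174.8]
tcp_rot: [-3.136, -0.046, 1.466]
ft_force: [-1.0, -1.8, 5.6]
opening: 0.292
grip_force: 30.0
```

Contact is confirmed. Release and rise.

Emit:
carry_out:
  motion:
    - [0,0,0,0,0.65]
    - [0,0,0,0,0.6]
    - [0,0,0,0,0.5]
    - [0,0,0,0,0.5]
    - [0,0,-5,0,0.5]
    - [0,0,-15,0,0.5]
    - [2,0,-35,0,0.5]
    - [2,0,-40,0,0.5]
    - [2,0,-40,0,0.5]
    - [-20,0,-10,0,0.5]
    - [-40,0,0,0,0.5]
    - [-40,0,0,0,0.5]

```text
t: 46.35
eef_pos: [500.4, 348.9, 315.4]
tcp_rot: [-3.137, -0.045, 1.467]
ft_force: [0.7, -0.6, -0.2]
opening: 0.504
grip_force: 0.0
```

Emit:
carry_out:
  motion:
    - [-45,0,0,0,0.5]
    - [-45,0,0,0,0.5]
    - [-45,0,0,0,0.5]
    - [-45,0,0,0,0.5]
    - [-45,0,0,0,0.5]
    - [0,0,0,0,0.5]
    - [0,0,0,0,0.5]

```text
t: 47.05
eef_pos: [477.5, 125.9, 305.3]
tcp_rot: [-3.136, -0.045, 1.464]
ft_force: [-0.1, -0.1, -0.4]
opening: 0.501
grip_force: 0.0
```

Run:
```python
from h import *
S=cam("scene");T=cam("top");x0,y0=334,200
a=cv2.resize(S[0][200:350,334:484,::-1],(400,400),interpolation=cv2.INTER_CUBIC)
b=cv2.resize(T[0][:,:,::-1],(400,300)); b=cv2.copyMakeBorder(b,0,100,0,0,cv2.BORDER_CONSTANT)
cv2.imwrite("pics/f.png",np.hstack([a,b])); print(env.state()["eef_pos"].round())
```

```text
[478. 127. 305.]
```

View pics/f.png

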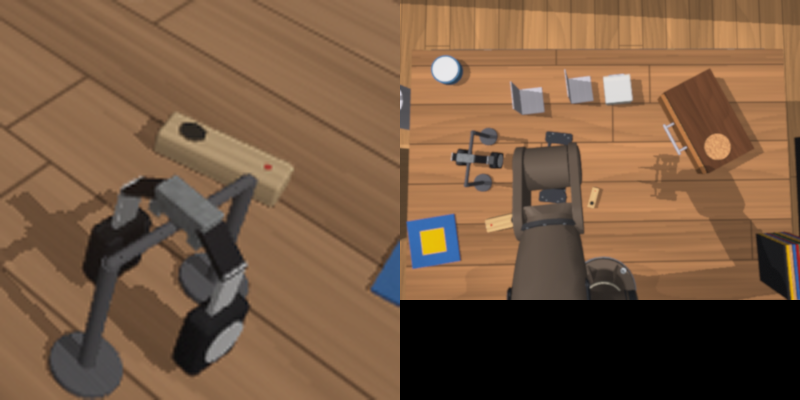

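The headphones hang over the bar with one cup each side, and the drawer is shut. I'll let things settle briefly, then hand in.

Emit:
carry_out:
  motion:
    - [0,0,0,0,0.5]
    - [0,0,0,0,0.5]
    - [0,0,0,0,0.5]
    - [0,0,0,0,0.5]
    - [0,0,0,0,0.5]
    - [0,0,0,0,0.5]
    - [0,0,0,0,0.5]
    - [0,0,0,0,0.5]
    - [0,0,0,0,0.5]
    - [0,0,0,0,0.5]
    - [0,0,0,0,0.5]
    - [0,0,0,0,0.5]

```text
t: 48.35
eef_pos: [477.6, 126.7, 304.6]
tcp_rot: [-3.136, -0.045, 1.466]
ft_force: [0.4, -0.6, 0.2]
opening: 0.498
grip_force: 0.0
```

```bash
python3 -c "
from cell import env
print(env.job_done())"
```

```text
the job is handed in; nothing more can be done
None
```

The job is handed in, with no verdict returned: the headphones hang over the rail with one cup on each side, all four accessories looked flat in the drawer in the last view before I pushed it shut, and the bookends, box and coaster look unmoved.

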